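Make up the ring kit and the pendant kit at the wax carver's bench

ROBOT

A 6-joint arm with a two-finger parallel gripper is mounted at the origin on the work surface. World frame = base frame: x ahead of the robot, y to its left, z up, the work surface at z = 0. Lengths are in m, angles in rad, forces in N, time in s.
With the tool pointing down it reaches from about 0.35 to 0.85 m from the base axis. Payload 8.1 kg.
Tool frame: the origin (TCP) lies at the very end of the fingers, on their centre line; the grasp point (between the pads) lies 19 mm behind it; z points along the fingers, y is the line along which they close (so a half turn about z gives the same grasp; the last joint's range is limited). The gripper opens to 93 mm and grips with 3 to 60 N. Pads are 15 mm wide; open, the fingers measure 128 mm over their backs; the gripper's body (75 mm by 188 mm) begins 65 mm behind the grasp point.
Start: joints at [1.053, 0.13, 1.488, -0, 1.523, -0.085], TCP at [0.252, 0.545, 0.219] pointing down, gripper open.
Joint ranges: [-2.96, 2.96], [-0.89, 2.26], [0.02, 2.5], [-1.34, 4.48], [0, 2.73], [-2.66, 2.66]. Speed limits (rad/s): [2.39, 2.39, 2.79, 3.14, 3.14, 3.14].

INTERFACE

Orientations are given as a 3x3 rotation matrix whose columns are the frame's x, y, z axes.
In Python, from cell import ctrl gives the robot as it stands. The module is installed in compiled form; this text tells all that it offers.
- The arm moves only by the tool arm_command, never from a script. Its argument "commands" is a list of rows, each a list of 3 entries, a list of its own where there are three numbers: the closure, from -1 (fully open) to 1 (shut), then the shift along the tool's x, y, z scaled (see below), then the turn, a rotation vector about the tool's x, y, z scaled (see below). A call has 1 to 20 rows; each row shifts and turns the commanded pose from where the row before left it, along the tool's axes as they then stand; what a row does not reach is not made up. The controller multiplies each number of a shift by 500 mm and each number of a turn by pi rad. A row lasts 1/12 s, in which the tool goes at most 41.7 mm and 7.16 degrees, less where a joint would pass 70% of its speed; a pose out of reach is approached as far as the arm can. A call with a number of a shift or a turn outside -1 to 1 is refused whole. A call with a gripper value outside its range is refused whole. The fingers move at their own pace and stop on an object; "force" is the grip in N (left out, the last holds). Time passes only in rows, so rows that do not move let the fingers close. It gives the time, the measured TCP pose, the force, the opening and the grip force at its end, in the units of the state.
- ctrl.observe(): the state, without advancing time (a new reading comes with each control period).
- ctrl.snapshot(name): name is "scene" or "top" or "wrist"; returns the picture (420x560x3 uint8, blue, green, red); there is no depth.
- ctrl.get_calibration(name): a dict with "camera_matrix" (3x3 intrinsics, pixels), "k1" (the pictures are not rectified: a ray, as slopes to the right and down, at radius r is drawn at 1 + k1 r^2 times it, then the intrinsics apply), "cam_to_world" (4x4, takes a point from camera to world coordinates); the wrist camera has in their place "T_tool_cam" (4x4, takes a point from camera to tool coordinates, whose origin is the TCP and whose axes are the flange's). Camera axes: x right, y up, looking along -z (the intrinsics and any distortion apply to the point x, -y, -z); pixel columns grow to the right and rows downward; lengths in m; the calibration is good to about 2 mm. A picture is of the moment at which its call begins: read the wrist's pose just before it. get_calibration takes no time and is no camera call.
- ctrl.close_job(): hands the job in; it is judged then, once.
Trained networks look in the newest picture that a camera, given by its name, has taken for a name from the list of things; names that differ only in an ending like _2 or _b are one class to them, and where a whole thing is asked for, a point or a joint stands for the part that bears it (a point fixed in the world has none). Each returns a list of dicts, best first, with "score" (0 to 1); they miss things now and then, are a little off and sometimes report something else, mostly with a low value. They report only what shows in the picture. A call takes as long as a camera call. They do not tell look-alikes from the thing itself.
- ctrl.silhouettes(camera, thing): "pixels" (420x560 bool, what is visible of it) and "point" ([column, row] in pixels, amid what is visible of it).
- ctrl.spot_point(camera, thing): "point" ([column, row] in pixels: a listed point, or the origin of a listed thing).
The state is a dict: "clock": time; "joint_positions": joint angles; "joint_vel": joint speeds; "effort": joint torques, N m; "position": TCP position; "orientation": TCP orientation; "contact_force": force on the tool from outside, world axes, zero at the start; "torque": the same for the moment, N m; "grip_width": opening from 0.0 (shut) to 1.0 (fully open); "gripper_force": force on a finger pad.
Only numpy, scipy, OpenCV 4.12 (cv2) and the standard library are available. Lean on these libraries where they do the work, as an engineer would, in place of code of your own. Each camera call takes 0.05 s, during which the arm holds its last target. There are 200 camera calls.

TASK

Make up two kits from the stock on the bench, one thing to a pocket, each set down flat on the pocket's floor and upright as it stands now. Ring kit, in the three-pocket tray: the thick wax tube in the middle pocket, the sanding block and the spool of sprue wax in the two end pockets, either way round; pendant kit, in the two-pocket tray: the rectangular wax slab and the steel doming block, either way round. Leave the slim wax tube, the jar and the hammer where they are.

Things in the scene. Friction and masses are not known exactly. Their poses are not given: they have to be found in the camera images.
- tube_thick_mid (a point): Thick ring-carving tube of dull yellow wax standing on end: 40 mm diameter, 18 mm bore, 36 mm high. The point is its centre, half-way up; its z axis points up.
- tube_slim_mid (a point): Slim tube of the same yellow wax standing on end: 26 mm diameter, 10 mm bore, 36 mm high. Spare stock, stays where it is. The point is its centre, half-way up; its z axis points up.
- slab_mid (a point): Rectangular slab of the same yellow wax lying flat, two crossed scribe lines on top: 50 mm (own x) by 34 mm (own y), 28 mm high. The point is its centre, half-way up; its z axis points up.
- dome_mid (a point): Steel doming block, a 36 mm cube with dark round hollows in its faces, about 0.3 kg. The point is its centre, half-way up; its z axis points up.
- sander_mid (a point): Sanding block, black rubber with brown abrasive top and bottom: 48 mm (own x) by 28 mm (own y), 28 mm high. The point is its centre, half-way up; its z axis points up.
- spool_mid (a point): Spool of wax wire standing on end: white flanges of 42 mm diameter at top and bottom, yellow winding between, 36 mm high; may be gripped anywhere as a 42 mm cylinder. The point is its centre, half-way up; its z axis points up.
- tray3: Shallow wooden tray fixed to the bench: three pockets in a row along its own y axis, 202 mm long (y), 72 mm wide (x). Each pocket 62 mm (y) by 64 mm (x) inside; floor 3 mm thick, walls 4 mm thick, rim 12 mm above the bench. Origin: centre of underside; pocket centres at y = -66, 0 and +66 mm, x = 0. Stands left or right, turned up to 0.2 rad from lying across in front of the robot.
- tray2: Shallow wooden tray fixed to the bench: two pockets in a row along its own y axis, 136 mm long (y), 72 mm wide (x). Each pocket 62 mm (y) by 64 mm (x) inside; floor 3 mm thick, walls 4 mm thick, rim 12 mm above the bench. Origin: centre of underside; pocket centres at y = -33 and +33 mm, x = 0. Stands left or right, turned up to 0.2 rad from lying across in front of the robot.
- jar_mid (a point): White closed jar with a paper label, 68 mm diameter, 85 mm high, standing at the left edge of the work area. Bystander, stays. The point is its centre.
- hammer: Small hammer 220 mm long lying across the bench beyond the stock. Bystander, stays. Its own x axis runs along the handle.
Mind the look-alikes: they are no part of the job. What is shaped like the part that bears dome_mid but purple is not meant.

How it is judged:
At the end, for the whole second after the job is handed in: Tube in the middle of the three-pocket tray, sanding block and spool at its ends, slab and doming block in the two-pocket tray: each centre within 20 mm of its pocket's centre along the tray's x and y, at resting height within 4 mm, upright within 0.12 rad, at rest (z of tube_thick_mid in the frame of tray3 between 0.017 and 0.025 m and angle between each of tube_thick_mid, slab_mid, dome_mid, sander_mid, spool_mid's own z axis and vertical below 0.12 rad and linear speed of each of tube_thick, slab, dome, sander, spool below 0.02 m/s and z of slab_mid in the frame of tray2 between 0.013 and 0.021 m and z of dome_mid in the frame of tray2 between 0.017 and 0.025 m and z of sander_mid in the frame of tray3 between 0.013 and 0.021 m and z of spool_mid in the frame of tray3 between 0.017 and 0.025 m and x of tube_thick_mid in the frame of tray3 between -0.02 and 0.02 m and y of tube_thick_mid in the frame of tray3 between -0.02 and 0.02 m and (((x of sander_mid in the frame of tray3 between -0.02 and 0.02 m and y of sander_mid in the frame of tray3 between 0.046 and 0.086 m) and (x of spool_mid in the frame of tray3 between -0.02 and 0.02 m and y of spool_mid in the frame of tray3 between -0.086 and -0.046 m)) or ((x of sander_mid in the frame of tray3 between -0.02 and 0.02 m and y of sander_mid in the frame of tray3 between -0.086 and -0.046 m) and (x of spool_mid in the frame of tray3 between -0.02 and 0.02 m and y of spool_mid in the frame of tray3 between 0.046 and 0.086 m))) and (((x of slab_mid in the frame of tray2 between -0.02 and 0.02 m and y of slab_mid in the frame of tray2 between 0.013 and 0.053 m) and (x of dome_mid in the frame of tray2 between -0.02 and 0.02 m and y of dome_mid in the frame of tray2 between -0.053 and -0.013 m)) or ((x of slab_mid in the frame of tray2 between -0.02 and 0.02 m and y of slab_mid in the frame of tray2 between -0.053 and -0.013 m) and (x of dome_mid in the frame of tray2 between -0.02 and 0.02 m and y of dome_mid in the frame of tray2 between 0.013 and 0.053 m)))); the robot touches nothing.
It fails at once if the slim tube was moved more than 15 mm (distance of tube_slim_mid from where it was at the start of the episode above 0.015 m).
It fails at once if the jar was moved more than 15 mm (distance of jar_mid from where it was at the start of the episode above 0.015 m).
It fails at once if the hammer was moved more than 20 mm (distance of hammer from where it was at the start of the episode above 0.02 m).
It also fails if it takes over 128 s, if anything falls off the work surface, if the arm or the gripper's body presses on something with over 40 N, if the wrist force passes 120 N, or if a joint passes its speed limit or range.

## Working session

There is one attempt and no reset: what is moved stays moved. The work goes in short steps, Python scripts to look and compute and a tool call to move; the robot and the scene stay as the last step left them, time stands still between calls to the robot, and variables do not carry over. Pictures are saved under pics/ and viewed, at most 14 in all, crops included, and the job is handed in when it is done.

Besides the shell and the picture viewer there is one more tool, called after "Request:" as name(argument=value, ...), one argument or row to a line, values as JSON. arm_command: Moves the arm, as the interface text tells. Shifts and turns lie within -1 to 1; 1 stands for 500 mm of shift or pi rad of turn. Its arguments: {"type":"object","properties":{"commands":{"type":"array","items":{"type":"array"}},"force":{"type":"number"}},"required":["commands"]}

```bash
mkdir -p pics; cat > h.py <<'E'
import numpy as np, cv2
from cell import ctrl
def calib(n):
    c=ctrl.get_calibration(n); K=np.array(c["camera_matrix"]); k=c["k1"]
    if n=="wrist":
        o=ctrl.observe(); T=np.eye(4); T[:3,:3]=o["orientation"]; T[:3,3]=o["position"]; T=T@np.array(c["T_tool_cam"])
    else: T=np.array(c["cam_to_world"])
    return K,k,T
def w(px,z,cal):
    K,k,T=cal
    u=cv2.undistortPoints(np.array([[px]],float),K,np.array([k,0,0,0,0.]) )[0,0]
    d=T[:3,:3]@np.array([u[0],-u[1],-1]); o=T[:3,3]
    return o+d*(z-o[2])/d[2]
def proj(P,cal):
    K,k,T=cal
    p=np.linalg.inv(T)@np.append(P,1); a=np.array([p[0],-p[1]])/-p[2]; a=a*(1+k*(a@a))
    return K[:2,:2]@a+K[:2,2]
H=dict(tube_thick_mid=.018,tube_slim_mid=.018,slab_mid=.014,dome_mid=.018,sander_mid=.014,spool_mid=.018,tray3=0,tray2=0,jar_mid=.0425,hammer=.01)
E
python3 - <<'E'
from h import *
for n in ("top","scene"):
    cv2.imwrite(f"pics/{n}0.png",ctrl.snapshot(n)); c=calib(n)
    print(n,c[2][:3,3].round(2))
    for t,z in H.items():
        for r in ctrl.spot_point(n,t)[:3]:
            print(t,round(r["score"],2),np.round(r["point"]),w(r["point"],z,c)[:2].round(3))
print(ctrl.observe()["clock"])
E
```

```text
top [0.57 0.01 0.87]
tube_thick_mid 0.75 [348. 219.] [ 0.63  -0.183]
tube_slim_mid 0.65 [238. 215.] [0.643 0.063]
slab_mid 0.86 [189. 218.] [0.638 0.174]
dome_mid 0.82 [292. 218.] [ 0.634 -0.056]
dome_mid 0.81 [293. 256.] [ 0.549 -0.057]
dome_mid 0.75 [270. 180.] [ 0.722 -0.009]
sander_mid 0.93 [105. 295.] [0.471 0.361]
spool_mid 0.57 [429. 291.] [ 0.463 -0.364]
tray3 0.69 [341. 306.] [ 0.435 -0.164]
tray3 0.68 [190. 302.] [0.451 0.175]
tray2 0.69 [341. 306.] [ 0.435 -0.164]
tray2 0.68 [190. 302.] [0.451 0.175]
jar_mid 0.62 [111. 213.] [0.651 0.339]
hammer 0.63 [257. 147.] [0.801 0.02 ]
hammer 0.58 [346. 220.] [ 0.629 -0.18 ]
scene [ 1.21 -0.08  0.88]
tube_thick_mid 0.69 [207. 220.] [ 0.631 -0.174]
tube_thick_mid 0.28 [432. 204.] [0.634 0.353]
tube_slim_mid 0.69 [313. 218.] [0.646 0.066]
slab_mid 0.72 [363. 217.] [0.651 0.182]
dome_mid 0.82 [252. 188.] [ 0.547 -0.066]
dome_mid 0.78 [281. 250.] [ 0.723 -0.015]
dome_mid 0.72 [260. 220.] [ 0.643 -0.054]
sander_mid 0.83 [415. 154.] [0.473 0.358]
spool_mid 0.8 [133. 170.] [ 0.467 -0.355]
spool_mid 0.26 [312. 216.] [0.64  0.064]
tray3 0.8 [340. 156.] [0.451 0.167]
tray3 0.65 [212. 162.] [ 0.445 -0.162]
tray2 0.8 [340. 156.] [0.451 0.167]
tray2 0.65 [212. 162.] [ 0.445 -0.162]
jar_mid 0.87 [432. 206.] [0.653 0.339]
hammer 0.61 [304. 289.] [0.816 0.024]
hammer 0.22 [336. 154.] [0.452 0.155]
1.1
```

View pics/top0.png

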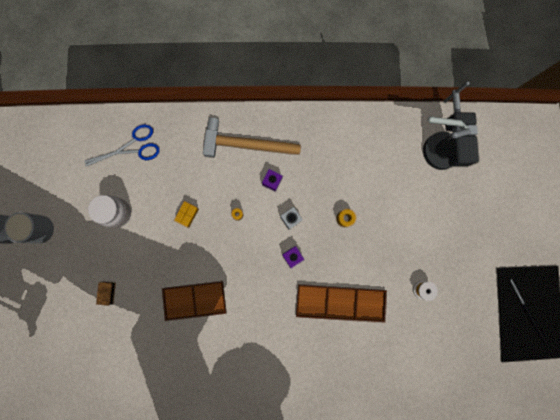

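```bash
python3 - <<'E'
import cv2
im=cv2.imread("pics/top0.png")
cv2.imwrite("pics/crop0.png",cv2.resize(im[160:280,240:360],None,fx=5,fy=5,interpolation=cv2.INTER_CUBIC))
E
```

```text
(no output)
```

View pics/crop0.png

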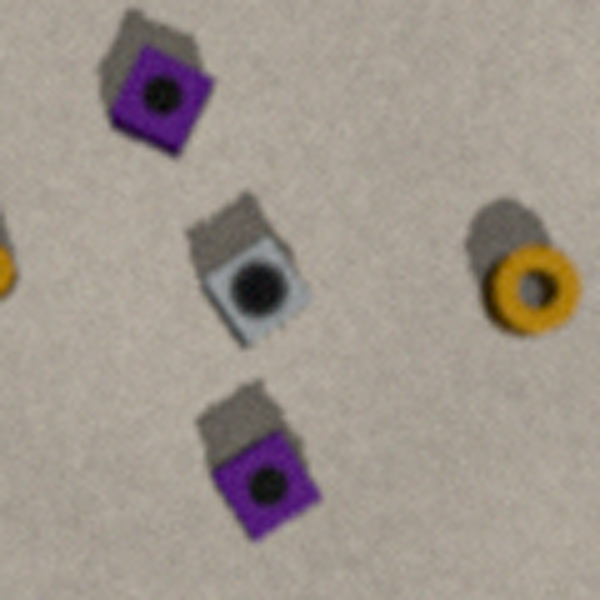

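Steel doming block: (292,218). Look-alikes are the purple cubes at (293,257) and (271,180). The thick tube is at (347,218), the slim one at (237,214) and must stay. tray3 is on the right at (341,303), tray2 on the left at (194,300). The crop confirms (292,218) is steel grey.

```bash
cat >> h.py <<'E'
def rect(cam,t,z,near,cal=None):
    """min-area rectangle of the silhouette nearest to world xy `near`, taken at height z"""
    c=cal or calib(cam); best=None
    for r in ctrl.silhouettes(cam,t):
        p=w(r["point"],z,c)[:2]; d=np.hypot(*(p-near))
        if best is None or d<best[0]: best=(d,r)
    m=best[1]["pixels"].astype(np.uint8)
    k=max(cv2.findContours(m,0,cv2.CHAIN_APPROX_NONE)[0],key=cv2.contourArea)
    P=np.array([w(q[0],z,c)[:2] for q in k])
    (cx,cy),(a,b),_=R=cv2.minAreaRect((P*1000).astype(np.float32))
    B=cv2.boxPoints(R); e=max((B[1]-B[0],B[2]-B[1]),key=np.linalg.norm)
    return round(best[1]["score"],2),np.round([cx,cy,max(a,b),min(a,b)],1),"long axis dir deg",round(float(np.degrees(np.arctan2(e[1],e[0]))%180),1)
E
python3 - <<'E'
from h import *
o=ctrl.observe(); print(np.round(o["orientation"],3),o["position"],o["grip_width"])
ctrl.snapshot("top"); ctrl.snapshot("scene")
for t,z,n in (("tray3",.012,(.435,-.164)),("tray2",.012,(.451,.175)),("slab_mid",.028,(.64,.174)),("dome_mid",.036,(.634,-.056)),("sander_mid",.028,(.47,.36)),("tube_thick_mid",.036,(.63,-.18)),("spool_mid",.036,(.463,-.36))):
    for cam in ("top","scene"): print(t,cam,*rect(cam,t,z,n))
E
```

```text
[[-0.908  0.419 -0.   ]
 [ 0.419  0.908  0.   ]
 [ 0.     0.    -1.   ]] [0.25163528 0.54469913 0.21865656] 1.00019830263442
tray3 top 0.91 [ 441.9 -162.4  205.1   74.8] long axis dir deg 84.0
tray3 scene 0.64 [ 446.1 -163.4  199.8   79.4] long axis dir deg 84.9
tray2 top 0.76 [455.3 164.  135.4  73.9] long axis dir deg 94.3
tray2 scene 0.57 [461.  162.2 140.4  84.7] long axis dir deg 96.5
slab_mid top 0.86 [645.5 178.4  49.2  38.5] long axis dir deg 152.5
slab_mid scene 0.74 [656.3 174.8  65.2  32.8] long axis dir deg 152.1
dome_mid top 0.66 [633.2 -52.8  39.3  37.8] long axis dir deg 122.5
dome_mid scene 0.58 [646.6 -55.1  52.9  44.9] long axis dir deg 30.8
sander_mid top 0.95 [476.8 355.1  51.4  39.2] long axis dir deg 172.7
sander_mid scene 0.87 [488.  350.4  70.6  42.5] long axis dir deg 175.5
tube_thick_mid top 0.81 [ 631.1 -174.9   45.    40. ] long axis dir deg 88.9
tube_thick_mid scene 0.59 [ 644.5 -177.9   59.6   40.7] long axis dir deg 11.8Traceback (most recent call last):
  File "<stdin>", line 5, in <module>
  File "h.py", line 25, in rect
    m=best[1]["pixels"].astype(np.uint8)
      ~~~~^^^
TypeError: 'NoneType' object is not subscriptable
```

```bash
cat >> h.py <<'E'
def plan(x,y,z,phi=None):
    """how far to go: turn about tool z first (units), then shift in tool axes (units)"""
    o=ctrl.observe(); R=np.array(o["orientation"]); p=np.array(o["position"])
    ph=np.degrees(np.arctan2(R[1,1],R[0,1])); phi=ph if phi is None else phi
    f=np.radians(phi); Y=np.array([np.cos(f),np.sin(f),0]); Z=np.array([0,0,-1.]); X=np.cross(Y,Z)
    d=np.array([x,y,z])-p; s=np.array([d@X,d@Y,d@Z])/.5
    print("t",round(o["clock"],1),"at",p.round(3),"phi",round(ph,1),"turn",round(-(phi-ph)/180,4),"shift",s.round(4))
E
python3 -c "
from h import *
plan(.472,.36,.2,84)"
```

```text
t 1.9 at [0.252 0.545 0.219] phi 65.2 turn -0.1044 shift [-0.4769 -0.3213  0.0373]
```

Request:
arm_command(
  commands=[
    [-1,[0,0,0],[0,0,-0.035]],
    [-1,[0,0,0],[0,0,-0.035]],
    [-1,[0,0,0],[0,0,-0.034]],
    [-1,[-0.048,-0.032,0.004],[0,0,0]],
    [-1,[-0.048,-0.032,0.004],[0,0,0]],
    [-1,[-0.048,-0.032,0.004],[0,0,0]],
    [-1,[-0.048,-0.032,0.004],[0,0,0]],
    [-1,[-0.048,-0.032,0.004],[0,0,0]],
    [-1,[-0.048,-0.032,0.004],[0,0,0]],
    [-1,[-0.048,-0.032,0.004],[0,0,0]],
    [-1,[-0.048,-0.032,0.004],[0,0,0]],
    [-1,[-0.048,-0.032,0.004],[0,0,0]],
    [-1,[-0.048,-0.032,0.004],[0,0,0]],
    [-1,[0,0,0],[0,0,0]],
    [-1,[0,0,0],[0,0,0]],
  ],
  force=20,
)

```text
clock: 3.1
position: [0.4742, 0.3591, 0.1984]
orientation: [[-0.994, 0.109, -0.0], [0.109, 0.994, -0.0], [0.0, -0.0, -1.0]]
contact_force: [-0.6, 0.8, 0.1]
grip_width: 0.998
gripper_force: 0.0
```

```bash
cat >> h.py <<'E'
def look(t,ztop,zmid,near,name=None):
    c=calib("wrist"); im=ctrl.snapshot("wrist")
    if name: cv2.imwrite(f"pics/{name}.png",im)
    for r in ctrl.spot_point("wrist",t)[:3]: print(round(r["score"],2),np.round(r["point"]),w(r["point"],zmid,c)[:2].round(4))
    print(*rect("wrist",t,ztop,near,c))
E
python3 - <<'E'
from h import *
look("sander_mid",.028,.014,(.472,.36),"w1")
plan(.472,.36,.014,84)
E
```

```text
0.58 [280. 186.] [0.4754 0.3634]
0.82 [473.7 360.5  53.7  28.4] long axis dir deg 173.8
t 3.2 at [0.473 0.361 0.199] phi 84.0 turn -0.0002 shift [ 0.0011 -0.0019  0.3694]
```

View pics/w1.png

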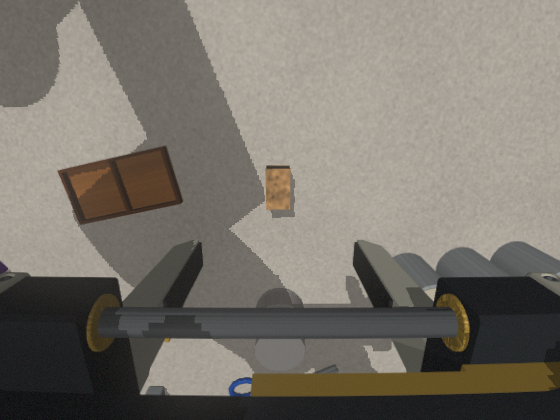

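The picture shows the sander at (279,188), centred between the open fingers and aligned with them. I'll descend, grip and lift.

Request:
arm_command(
  commands=[
    [-1,[0,0,0.06],[0,0,0]],
    [-1,[0,0,0.06],[0,0,0]],
    [-1,[0,0,0.06],[0,0,0]],
    [-1,[0,0,0.06],[0,0,0]],
    [-1,[0,0,0.06],[0,0,0]],
    [-1,[0,0,0.04],[0,0,0]],
    [-1,[0,0,0.03],[0,0,0]],
    [-1,[0,0,0],[0,0,0]],
    [1,[0,0,0],[0,0,0]],
    [1,[0,0,0],[0,0,0]],
    [1,[0,0,0],[0,0,0]],
    [1,[0,0,0],[0,0,0]],
    [1,[0,0,0],[0,0,0]],
    [1,[0,0,0],[0,0,0]],
    [1,[0,0,0],[0,0,0]],
    [1,[0,0,0],[0,0,0]],
  ],
)

```text
clock: 4.58
position: [0.4735, 0.3602, 0.0138]
orientation: [[-0.994, 0.106, 0.0], [0.106, 0.994, 0.0], [-0.0, 0.0, -1.0]]
contact_force: [0.2, -1.0, -0.5]
grip_width: 0.484
gripper_force: 0.0
```

Still closing; more time, then lift.

Request:
arm_command(
  commands=[
    [1,[0,0,0],[0,0,0]],
    [1,[0,0,0],[0,0,0]],
    [1,[0,0,0],[0,0,0]],
    [1,[0,0,0],[0,0,0]],
    [1,[0,0,0],[0,0,0]],
    [1,[0,0,0],[0,0,0]],
    [1,[0,0,-0.03],[0,0,0]],
    [1,[0,0,-0.06],[0,0,0]],
    [1,[0,0,-0.06],[0,0,0]],
    [1,[0,0,-0.06],[0,0,0]],
    [1,[0,0,0],[0,0,0]],
  ],
)

```text
clock: 5.5
position: [0.4769, 0.3625, 0.1263]
orientation: [[-0.994, 0.106, 0.009], [0.106, 0.994, 0.006], [-0.008, 0.007, -1.0]]
contact_force: [0.8, 0.6, 0.2]
grip_width: 0.297
gripper_force: 20.0
```

```bash
python3 - <<'E'
from h import *
print(ctrl.observe()["grip_width"],ctrl.observe()["gripper_force"])
plan(.449,-.096,.12,-6)
E
```

```text
0.2974396215847376 19.99989688396454
t 5.5 at [0.477 0.362 0.126] phi 83.9 turn 0.4996 shift [-0.9178  0.0404  0.0126]
```

Request:
arm_command(
  commands=[
    [1,[0,0,0],[0,0,0.0385]],
    [1,[0,0,0],[0,0,0.0385]],
    [1,[0,0,0],[0,0,0.0385]],
    [1,[0,0,0],[0,0,0.0385]],
    [1,[0,0,0],[0,0,0.0385]],
    [1,[0,0,0],[0,0,0.0385]],
    [1,[0,0,0],[0,0,0.0385]],
    [1,[0,0,0],[0,0,0.0385]],
    [1,[0,0,0],[0,0,0.0385]],
    [1,[0,0,0],[0,0,0.0385]],
    [1,[0,0,0],[0,0,0.0385]],
    [1,[0,0,0],[0,0,0.0385]],
    [1,[0,0,0],[0,0,0.0375]],
  ],
)

```text
clock: 6.58
position: [0.4732, 0.3601, 0.1181]
orientation: [[0.11, 0.994, -0.0], [0.994, -0.11, -0.0], [-0.0, -0.0, -1.0]]
contact_force: [-0.6, 0.7, -0.4]
grip_width: 0.295
gripper_force: 20.0
```

Request:
arm_command(
  commands=[
    [1,[-0.057,0.0025,0],[0,0,0]],
    [1,[-0.057,0.0025,0],[0,0,0]],
    [1,[-0.057,0.0025,0],[0,0,0]],
    [1,[-0.057,0.0025,0],[0,0,0]],
    [1,[-0.057,0.0025,0],[0,0,0]],
    [1,[-0.057,0.0025,0],[0,0,0]],
    [1,[-0.057,0.0025,0],[0,0,0]],
    [1,[-0.057,0.0025,0],[0,0,0]],
    [1,[-0.057,0.0025,0],[0,0,0]],
    [1,[-0.057,0.0025,0],[0,0,0]],
    [1,[-0.057,0.0025,0],[0,0,0]],
    [1,[-0.057,0.0025,0],[0,0,0]],
    [1,[-0.057,0.0025,0],[0,0,0]],
    [1,[-0.057,0.0025,0],[0,0,0]],
    [1,[-0.057,0.0025,0],[0,0,0]],
    [1,[-0.057,0.0025,0],[0,0,0]],
    [1,[0,0,0],[0,0,0]],
    [1,[0,0,0],[0,0,0]],
  ],
)

```text
clock: 8.08
position: [0.4454, -0.0965, 0.1184]
orientation: [[0.107, 0.994, -0.0], [0.994, -0.107, 0.0], [0.0, -0.0, -1.0]]
contact_force: [1.1, 0.2, -0.4]
grip_width: 0.301
gripper_force: 20.0
```

```bash
python3 - <<'E'
from h import *
c=calib("wrist"); im=ctrl.snapshot("wrist")
for P in ((.442,-.162),(.449,-.096),(.435,-.228)):
    q=proj(np.array([*P,.003]),c); cv2.circle(im,tuple(int(v) for v in q),3,(0,255,0),-1)
u=np.array([np.cos(np.radians(84)),np.sin(np.radians(84))]);v=np.array([u[1],-u[0]])
for a in(-1,1):
  for b in (-1,1):
    q=proj(np.array([*(np.array([.442,-.162])+a*.101*u+b*.036*v),.012]),c); cv2.circle(im,tuple(int(v) for v in q),3,(255,255,0),-1)
cv2.imwrite("pics/w2.png",im)
try: print(*rect("wrist","tray3",.012,(.442,-.162),c))
except Exception as e: print(e)
plan(.449,-.096,.0175,-6)
E
```

```text
0.79 [447.  -97.3  74.1  72.9] long axis dir deg 84.1
t 8.2 at [ 0.446 -0.095  0.118] phi -6.0 turn -0.0001 shift [-0.0014  0.0072  0.2017]
```

View pics/w2.png

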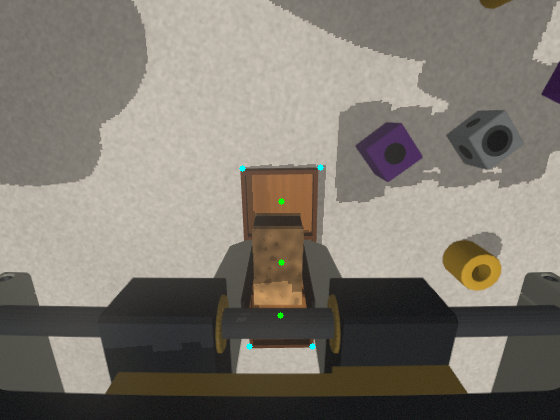

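The predicted rim corners (cyan) fit the tray, with the sander over the near end pocket. I'll lower, release and rise.

Request:
arm_command(
  commands=[
    [1,[0,0.004,0.05],[0,0,0]],
    [1,[0,0,0.06],[0,0,0]],
    [1,[0,0,0.05],[0,0,0]],
    [1,[0,0,0.025],[0,0,0]],
    [1,[0,0,0.015],[0,0,0]],
    [1,[0,0,0],[0,0,0]],
    [1,[0,0,0],[0,0,0]],
    [-0.3,[0,0,0],[0,0,0]],
    [-0.3,[0,0,0],[0,0,0]],
    [-0.3,[0,0,0],[0,0,0]],
    [-0.3,[0,0,0],[0,0,0]],
    [-0.3,[0,0,-0.04],[0,0,0]],
    [-0.3,[0,0,-0.08],[0,0,0]],
    [-0.3,[0,0,-0.08],[0,0,0]],
    [-0.3,[0,0,-0.08],[0,0,0]],
    [-0.3,[0,0,-0.08],[0,0,0]],
    [-0.3,[0,0,0],[0,0,0]],
  ],
)

```text
clock: 9.6
position: [0.452, -0.0971, 0.2084]
orientation: [[0.104, 0.994, 0.013], [0.995, -0.104, -0.004], [-0.003, 0.014, -1.0]]
contact_force: [1.2, -0.9, 0.4]
grip_width: 0.649
gripper_force: 0.0
```

```bash
python3 - <<'E'
from h import *
look("tray3",.012,0,(.442,-.162),"w3")
print(ctrl.observe()["grip_width"])
look("sander_mid",.031,.017,(.448,-.096))
plan(.465,-.36,.2)
E
```

```text
0.89 [ 440.9 -163.   204.1   72.1] long axis dir deg 84.7
0.6495827715187121
0.83 [278. 188.] [ 0.4489 -0.0972]
0.81 [448.4 -93.5  52.1  28.5] long axis dir deg 84.0
t 9.9 at [ 0.447 -0.095  0.197] phi -6.0 turn -0.0 shift [-0.5227  0.0919 -0.0066]
```

View pics/w3.png

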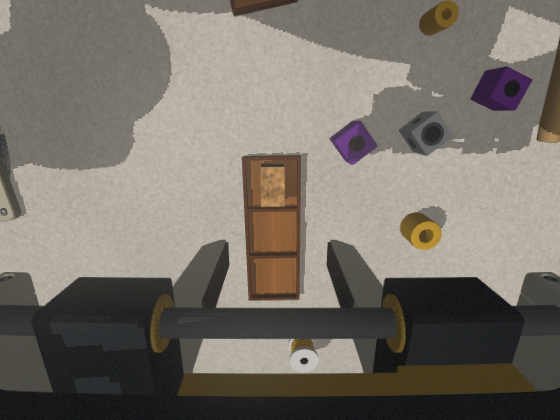

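The sander sits flat in its end pocket at (273,187). Next, the spool.

Request:
arm_command(
  commands=[
    [-0.6,[-0.052,0.009,0],[0,0,0]],
    [-0.6,[-0.052,0.009,0],[0,0,0]],
    [-0.6,[-0.052,0.009,0],[0,0,0]],
    [-0.6,[-0.052,0.009,0],[0,0,0]],
    [-0.6,[-0.052,0.009,0],[0,0,0]],
    [-0.6,[-0.052,0.009,0],[0,0,0]],
    [-0.6,[-0.052,0.009,0],[0,0,0]],
    [-0.6,[-0.052,0.009,0],[0,0,0]],
    [-0.6,[-0.052,0.009,0],[0,0,0]],
    [-0.6,[-0.052,0.009,0],[0,0,0]],
    [-0.6,[0,0,0],[0,0,0]],
    [-0.6,[0,0,0],[0,0,0]],
  ],
)

```text
clock: 10.9
position: [0.4642, -0.3593, 0.1963]
orientation: [[0.106, 0.994, -0.003], [0.994, -0.106, 0.003], [0.002, -0.003, -1.0]]
contact_force: [0.0, -0.0, -0.1]
grip_width: 0.797
gripper_force: 0.0
```

```bash
python3 - <<'E'
from h import *
look("spool_mid",.036,.018,(.465,-.36))
plan(.465,-.36,.014)
E
```

```text
0.78 [ 465.1 -351.2   45.9   40.6] long axis dir deg 83.9
t 11.1 at [ 0.465 -0.358  0.198] phi -6.0 turn -0.0 shift [-0.0045  0.0005  0.3672]
```

Request:
arm_command(
  commands=[
    [-0.6,[0.008,0,0.06],[0,0,0]],
    [-0.6,[0,0,0.06],[0,0,0]],
    [-0.6,[0,0,0.06],[0,0,0]],
    [-0.6,[0,0,0.06],[0,0,0]],
    [-0.6,[0,0,0.06],[0,0,0]],
    [-0.6,[0,0,0.04],[0,0,0]],
    [-0.6,[0,0,0.027],[0,0,0]],
    [-0.6,[0,0,0],[0,0,0]],
    [1,[0,0,0],[0,0,0]],
    [1,[0,0,0],[0,0,0]],
    [1,[0,0,0],[0,0,0]],
    [1,[0,0,0],[0,0,0]],
    [1,[0,0,0],[0,0,0]],
    [1,[0,0,0],[0,0,0]],
    [1,[0,0,0],[0,0,0]],
    [1,[0,0,0],[0,0,0]],
    [1,[0,0,0],[0,0,0]],
    [1,[0,0,0],[0,0,0]],
    [1,[0,0,0],[0,0,0]],
  ],
)

```text
clock: 12.63
position: [0.4662, -0.3555, 0.0162]
orientation: [[0.104, 0.995, 0.001], [0.995, -0.104, -0.001], [-0.001, 0.001, -1.0]]
contact_force: [-0.5, 0.6, 5.4]
grip_width: 0.448
gripper_force: 20.0
```

Request:
arm_command(
  commands=[
    [1,[0,0,-0.03],[0,0,0]],
    [1,[0,0,-0.06],[0,0,0]],
    [1,[0,0,-0.06],[0,0,0]],
    [1,[0,0,0],[0,0,0]],
    [1,[0,0,0],[0,0,0]],
  ],
)

```text
clock: 13.05
position: [0.4671, -0.3563, 0.0927]
orientation: [[0.104, 0.995, 0.004], [0.995, -0.104, -0.003], [-0.003, 0.004, -1.0]]
contact_force: [-0.5, 0.2, -0.5]
grip_width: 0.448
gripper_force: 20.0
```

```bash
python3 - <<'E'
from h import *
print(ctrl.observe()["gripper_force"],ctrl.observe()["grip_width"])
plan(.4345,-.229,.0888)
E
```

```text
19.999827593564987 0.4482009361051397
t 13.1 at [ 0.467 -0.356  0.093] phi -6.0 turn -0.0 shift [ 0.2464 -0.0914  0.0078]
```

Request:
arm_command(
  commands=[
    [1,[0.049,-0.018,0],[0,0,0]],
    [1,[0.049,-0.018,0],[0,0,0]],
    [1,[0.049,-0.018,0],[0,0,0]],
    [1,[0.049,-0.018,0],[0,0,0]],
    [1,[0.049,-0.018,0],[0,0,0]],
    [1,[0,0,0],[0,0,0]],
    [1,[0,0,0.05],[0,0,0]],
    [1,[0,0,0.05],[0,0,0]],
    [1,[0,0,0.025],[0,0,0]],
    [1,[0,0,0.015],[0,0,0]],
    [1,[0,0,0],[0,0,0]],
    [1,[0,0,0],[0,0,0]],
  ],
)

```text
clock: 14.05
position: [0.433, -0.2283, 0.0191]
orientation: [[0.105, 0.995, -0.002], [0.995, -0.105, 0.001], [0.001, -0.002, -1.0]]
contact_force: [-0.4, -0.6, -0.2]
grip_width: 0.446
gripper_force: 20.0
```

Request:
arm_command(
  commands=[
    [-0.4,[0,0,0],[0,0,0]],
    [-0.4,[0,0,0],[0,0,0]],
    [-0.4,[0,0,0],[0,0,0]],
    [-0.4,[0,0,0],[0,0,0]],
    [-0.4,[0,0,-0.04],[0,0,0]],
    [-0.4,[0,0,-0.08],[0,0,0]],
    [-0.4,[0,0,-0.08],[0,0,0]],
    [-0.4,[0,0,-0.08],[0,0,0]],
    [-0.4,[0,0,-0.08],[0,0,0]],
    [-0.4,[0,0,0],[0,0,0]],
  ],
)

```text
clock: 14.88
position: [0.4376, -0.2309, 0.2101]
orientation: [[0.104, 0.994, 0.012], [0.995, -0.104, -0.008], [-0.007, 0.013, -1.0]]
contact_force: [1.3, -0.4, 1.1]
grip_width: 0.702
gripper_force: 0.0
```

```bash
python3 - <<'E'
from h import *
ctrl.snapshot("wrist")
try: look("spool_mid",.039,.021,(.4345,-.229))
except Exception as e: print(e)
plan(.63,-.179,.2)
E
```

```text
0.77 [270. 184.] [ 0.4298 -0.2277]
0.55 [ 433.4 -223.    43.3   42.1] long axis dir deg 28.7
t 15.1 at [ 0.433 -0.228  0.199] phi -6.0 turn -0.0 shift [ 0.1387  0.381  -0.0016]
```

Request:
arm_command(
  commands=[
    [-0.6,[0.0173,0.0476,0],[0,0,0]],
    [-0.6,[0.0173,0.0476,0],[0,0,0]],
    [-0.6,[0.0173,0.0476,0],[0,0,0]],
    [-0.6,[0.0173,0.0476,0],[0,0,0]],
    [-0.6,[0.0173,0.0476,0],[0,0,0]],
    [-0.6,[0.0173,0.0476,0],[0,0,0]],
    [-0.6,[0.0173,0.0476,0],[0,0,0]],
    [-0.6,[0.0173,0.0476,0],[0,0,0]],
    [-0.6,[0,0,0],[0,0,0]],
    [-0.6,[0,0,0],[0,0,0]],
  ],
)

```text
clock: 15.92
position: [0.6296, -0.1785, 0.1967]
orientation: [[0.103, 0.995, -0.005], [0.995, -0.103, 0.002], [0.001, -0.005, -1.0]]
contact_force: [0.0, -0.4, -0.2]
grip_width: 0.799
gripper_force: 0.0
```

```bash
python3 - <<'E'
from h import *
look("tube_thick_mid",.036,.018,(.63,-.179))
plan(.63,-.179,.014)
E
```

```text
0.67 [283. 185.] [ 0.6349 -0.1762]
0.87 [ 633.1 -174.4   44.    38.5] long axis dir deg 84.2
t 16.1 at [ 0.629 -0.18   0.199] phi -6.0 turn -0.0 shift [0.0014 0.0018 0.3699]
```

Request:
arm_command(
  commands=[
    [-0.6,[0.006,0.008,0.06],[0,0,0]],
    [-0.6,[0,0,0.06],[0,0,0]],
    [-0.6,[0,0,0.06],[0,0,0]],
    [-0.6,[0,0,0.06],[0,0,0]],
    [-0.6,[0,0,0.06],[0,0,0]],
    [-0.6,[0,0,0.04],[0,0,0]],
    [-0.6,[0,0,0.029],[0,0,0]],
    [-0.6,[0,0,0],[0,0,0]],
    [1,[0,0,0],[0,0,0]],
    [1,[0,0,0],[0,0,0]],
    [1,[0,0,0],[0,0,0]],
    [1,[0,0,0],[0,0,0]],
    [1,[0,0,0],[0,0,0]],
    [1,[0,0,0],[0,0,0]],
    [1,[0,0,0],[0,0,0]],
    [1,[0,0,0],[0,0,0]],
    [1,[0,0,0],[0,0,0]],
    [1,[0,0,0],[0,0,0]],
    [1,[0,0,0],[0,0,0]],
  ],
)

```text
clock: 17.65
position: [0.6352, -0.1771, 0.0167]
orientation: [[0.104, 0.995, 0.001], [0.995, -0.104, -0.0], [-0.0, 0.001, -1.0]]
contact_force: [-1.2, 0.6, 5.6]
grip_width: 0.422
gripper_force: 20.0
```

Request:
arm_command(
  commands=[
    [1,[0,0,0],[0,0,0]],
    [1,[0,0,-0.03],[0,0,0]],
    [1,[0,0,-0.06],[0,0,0]],
    [1,[0,0,-0.06],[0,0,0]],
    [1,[0,0,0],[0,0,0]],
    [1,[0,0,0],[0,0,0]],
  ],
)

```text
clock: 18.15
position: [0.6368, -0.1776, 0.0947]
orientation: [[0.104, 0.995, 0.006], [0.995, -0.104, -0.002], [-0.001, 0.006, -1.0]]
contact_force: [0.5, -0.9, -1.8]
grip_width: 0.424
gripper_force: 20.0
```

```bash
python3 - <<'E'
from h import *
ctrl.snapshot("top")
plan(.4415,-.1625,.0888)
E
```

```text
t 18.2 at [ 0.635 -0.177  0.092] phi -6.0 turn -0.0 shift [-0.0113 -0.3886  0.0069]
```

Request:
arm_command(
  commands=[
    [1,[-0.0014,-0.0486,0],[0,0,0]],
    [1,[-0.0014,-0.0486,0],[0,0,0]],
    [1,[-0.0014,-0.0486,0],[0,0,0]],
    [1,[-0.0014,-0.0486,0],[0,0,0]],
    [1,[-0.0014,-0.0486,0],[0,0,0]],
    [1,[-0.0014,-0.0486,0],[0,0,0]],
    [1,[-0.0014,-0.0486,0],[0,0,0]],
    [1,[-0.0014,-0.0486,0],[0,0,0]],
    [1,[0,0,0],[0,0,0]],
    [1,[0,0,0],[0,0,0]],
    [1,[0,0,0.05],[0,0,0]],
    [1,[0,0,0.05],[0,0,0]],
    [1,[0,0,0.025],[0,0,0]],
    [1,[0,0,0.017],[0,0,0]],
    [1,[0,0,0],[0,0,0]],
    [1,[0,0,0],[0,0,0]],
  ],
)

```text
clock: 19.53
position: [0.4411, -0.1621, 0.0192]
orientation: [[0.104, 0.995, -0.001], [0.995, -0.104, 0.0], [0.0, -0.001, -1.0]]
contact_force: [0.3, 0.0, -0.8]
grip_width: 0.423
gripper_force: 20.0
```

Request:
arm_command(
  commands=[
    [-0.4,[0,0,0],[0,0,0]],
    [-0.4,[0,0,0],[0,0,0]],
    [-0.4,[0,0,0],[0,0,0]],
    [-0.4,[0,0,0],[0,0,0]],
    [-0.4,[0,0,-0.04],[0,0,0]],
    [-0.4,[0,0,-0.08],[0,0,0]],
    [-0.4,[0,0,-0.08],[0,0,0]],
    [-0.4,[0,0,-0.08],[0,0,0]],
    [-0.4,[0,0,-0.08],[0,0,0]],
    [-0.4,[0,0,0],[0,0,0]],
  ],
)

```text
clock: 20.37
position: [0.4448, -0.1641, 0.2094]
orientation: [[0.104, 0.994, 0.013], [0.995, -0.104, -0.006], [-0.005, 0.013, -1.0]]
contact_force: [1.4, -1.2, 1.3]
grip_width: 0.698
gripper_force: 0.0
```

```bash
python3 - <<'E'
from h import *
look("tube_thick_mid",.039,.021,(.4415,-.1625),"w4")
plan(.634,-.056,.2,-57.5)
E
```

```text
0.9 [272. 182.] [ 0.4404 -0.1602]
0.74 [ 441.6 -159.7   43.9   36.1] long axis dir deg 83.9
t 20.5 at [ 0.441 -0.162  0.2  ] phi -6.0 turn 0.2862 shift [4.398e-01 2.810e-02 1.000e-04]
```

View pics/w4.png

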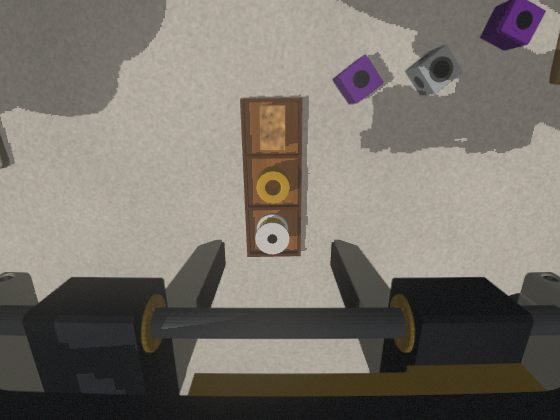

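The ring kit is done: sander (272,128), tube (272,187) and spool (272,237) each sit in their pocket. Next, the steel doming block at (432,70).

Request:
arm_command(
  commands=[
    [-0.3,[0,0,0],[0,0,0.0358]],
    [-0.3,[0,0,0],[0,0,0.0358]],
    [-0.3,[0,0,0],[0,0,0.0358]],
    [-0.3,[0,0,0],[0,0,0.0358]],
    [-0.3,[0,0,0],[0,0,0.0358]],
    [-0.3,[0,0,0],[0,0,0.0358]],
    [-0.3,[0,0,0],[0,0,0.0358]],
    [-0.3,[0,0,0],[0,0,0.0358]],
    [-0.3,[0.055,0.0035,0],[0,0,0]],
    [-0.3,[0.055,0.0035,0],[0,0,0]],
    [-0.3,[0.055,0.0035,0],[0,0,0]],
    [-0.3,[0.055,0.0035,0],[0,0,0]],
    [-0.3,[0.055,0.0035,0],[0,0,0]],
    [-0.3,[0.055,0.0035,0],[0,0,0]],
    [-0.3,[0.055,0.0035,0],[0,0,0]],
    [-0.3,[0.055,0.0035,0],[0,0,0]],
    [-0.3,[0,0,0],[0,0,0]],
    [-0.3,[0,0,0],[0,0,0]],
  ],
)

```text
clock: 22.02
position: [0.633, -0.0549, 0.1961]
orientation: [[0.843, 0.538, -0.005], [0.538, -0.843, 0.001], [-0.004, -0.003, -1.0]]
contact_force: [0.1, -0.2, 0.1]
grip_width: 0.648
gripper_force: 0.0
```

```bash
python3 - <<'E'
from h import *
look("dome_mid",.036,.018,(.634,-.056),"w5")
print(ctrl.observe()["grip_width"])
plan(.634,-.056,.014)
E
```

```text
0.87 [278. 184.] [ 0.6351 -0.052 ]
0.61 [238. 242.] [ 0.5451 -0.0512]
0.59 [287.  98.] [ 0.722 -0.009]
0.71 [636.7 -51.2  40.3  35.2] long axis dir deg 32.6
0.6519246850556552
t 22.2 at [ 0.633 -0.056  0.198] phi -57.6 turn -0.0 shift [0.0028 0.0009 0.3688]
```

View pics/w5.png

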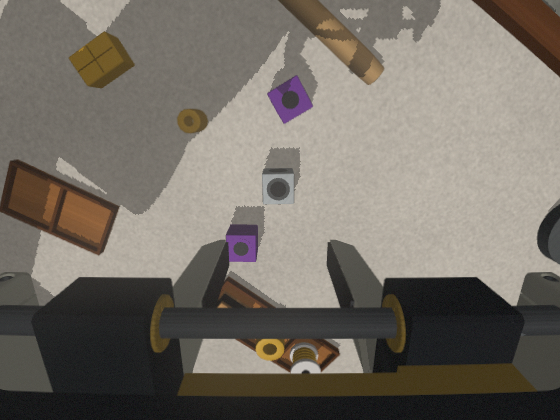

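The steel block is at (278,186), squarely between the fingers. The purple block at (241,243) is clear of the finger line.

Request:
arm_command(
  commands=[
    [-0.3,[0.008,-0.003,0.06],[0,0,0]],
    [-0.3,[0,0,0.06],[0,0,0]],
    [-0.3,[0,0,0.06],[0,0,0]],
    [-0.3,[0,0,0.06],[0,0,0]],
    [-0.3,[0,0,0.06],[0,0,0]],
    [-0.3,[0,0,0.04],[0,0,0]],
    [-0.3,[0,0,0.029],[0,0,0]],
    [-0.3,[0,0,0],[0,0,0]],
    [1,[0,0,0],[0,0,0]],
    [1,[0,0,0],[0,0,0]],
    [1,[0,0,0],[0,0,0]],
    [1,[0,0,0],[0,0,0]],
    [1,[0,0,0],[0,0,0]],
    [1,[0,0,0],[0,0,0]],
    [1,[0,0,0],[0,0,0]],
    [1,[0,0,0],[0,0,0]],
    [1,[0,0,0],[0,0,0]],
  ],
  force=35,
)

```text
clock: 23.58
position: [0.6377, -0.0526, 0.0171]
orientation: [[0.844, 0.537, 0.003], [0.537, -0.844, -0.0], [0.002, 0.002, -1.0]]
contact_force: [-1.5, -0.1, 6.3]
grip_width: 0.383
gripper_force: 35.0
```

Request:
arm_command(
  commands=[
    [1,[0,0,-0.03],[0,0,0]],
    [1,[0,0,-0.06],[0,0,0]],
    [1,[0,0,-0.06],[0,0,0]],
    [1,[0,0,0],[0,0,0]],
    [1,[0,0,0],[0,0,0]],
  ],
)

```text
clock: 24.0
position: [0.6385, -0.0528, 0.0936]
orientation: [[0.844, 0.537, 0.005], [0.537, -0.844, -0.001], [0.004, 0.004, -1.0]]
contact_force: [-0.1, -0.1, -4.6]
grip_width: 0.384
gripper_force: 35.0
```

```bash
python3 - <<'E'
from h import *
ctrl.snapshot("top")
plan(.4575,.131,.1,4.3)
E
```

```text
t 24.1 at [ 0.637 -0.053  0.091] phi -57.5 turn -0.3435 shift [ 0.3929 -0.33   -0.0179]
```

Request:
arm_command(
  commands=[
    [1,[0,0,0],[0,0,-0.0382]],
    [1,[0,0,0],[0,0,-0.0382]],
    [1,[0,0,0],[0,0,-0.0382]],
    [1,[0,0,0],[0,0,-0.0382]],
    [1,[0,0,0],[0,0,-0.0382]],
    [1,[0,0,0],[0,0,-0.0382]],
    [1,[0,0,0],[0,0,-0.0382]],
    [1,[0,0,0],[0,0,-0.0382]],
    [1,[0,0,0],[0,0,-0.0382]],
    [1,[0.0437,-0.0367,0],[0,0,0]],
    [1,[0.0437,-0.0367,0],[0,0,0]],
    [1,[0.0437,-0.0367,0],[0,0,0]],
    [1,[0.0437,-0.0367,0],[0,0,0]],
    [1,[0.0437,-0.0367,0],[0,0,0]],
    [1,[0.0437,-0.0367,0],[0,0,0]],
    [1,[0.0437,-0.0367,0],[0,0,0]],
    [1,[0.0437,-0.0367,0],[0,0,0]],
    [1,[0.0437,-0.0367,0],[0,0,0]],
    [1,[0,0,0],[0,0,0]],
  ],
)

```text
clock: 25.63
position: [0.4516, 0.1336, 0.0874]
orientation: [[-0.078, 0.997, -0.007], [0.997, 0.078, 0.001], [0.001, -0.007, -1.0]]
contact_force: [-0.6, 0.1, -2.8]
grip_width: 0.383
gripper_force: 35.0
```

```bash
python3 - <<'E'
from h import *
c=calib("wrist"); im=ctrl.snapshot("wrist")
C=np.array([.455,.164]);a=np.radians(94.3)
u=np.array([np.cos(a),np.sin(a)]);v=np.array([u[1],-u[0]])
for p in(-1,1):
  for b in (-1,1):
    q=proj(np.array([*(C+p*.068*u+b*.036*v),.012]),c); cv2.circle(im,tuple(int(v) for v in q),3,(255,255,0),-1)
cv2.imwrite("pics/w6.png",im)
try: print(*rect("wrist","tray2",.012,C,c))
except Exception as e: print(e)
plan(.4575,.131,.018,4.3)
E
```

```text
0.73 [454.8 171.6 124.2  73. ] long axis dir deg 95.7
t 25.7 at [0.455 0.131 0.088] phi 4.5 turn 0.0009 shift [-0.0013  0.0051  0.1409]
```

View pics/w6.png

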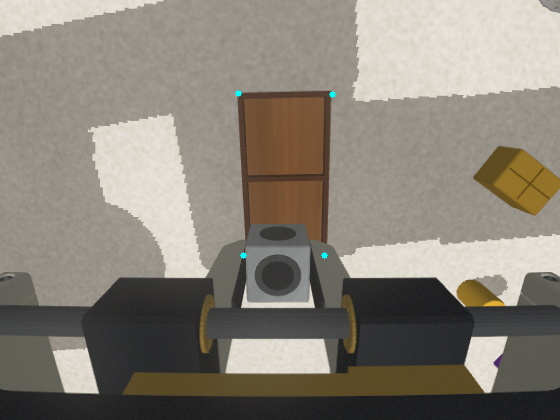

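The predicted rim corners fit tray2 to about 2 mm and the block hangs over its near pocket. Setting it down.

Request:
arm_command(
  commands=[
    [1,[0,0.004,0.04],[0,0,0]],
    [1,[0,0,0.04],[0,0,0]],
    [1,[0,0,0.03],[0,0,0]],
    [1,[0,0,0.015],[0,0,0]],
    [1,[0,0,0.012],[0,0,0]],
    [1,[0,0,0],[0,0,0]],
    [1,[0,0,0],[0,0,0]],
  ],
)

```text
clock: 26.32
position: [0.4593, 0.1309, 0.0217]
orientation: [[-0.075, 0.997, 0.0], [0.997, 0.075, -0.0], [-0.0, 0.0, -1.0]]
contact_force: [-0.4, -0.0, -3.4]
grip_width: 0.382
gripper_force: 35.0
```

Request:
arm_command(
  commands=[
    [-0.4,[0,0,0],[0,0,0]],
    [-0.4,[0,0,0],[0,0,0]],
    [-0.4,[0,0,0],[0,0,0]],
    [-0.4,[0,0,0],[0,0,0]],
    [-0.4,[0,0,-0.04],[0,0,0]],
    [-0.4,[0,0,-0.08],[0,0,0]],
    [-0.4,[0,0,-0.08],[0,0,0]],
    [-0.4,[0,0,-0.08],[0,0,0]],
    [-0.4,[0,0,-0.08],[0,0,0]],
    [-0.4,[0,0,0],[0,0,0]],
    [-0.4,[0,0,0],[0,0,0]],
  ],
  force=20,
)

```text
clock: 27.23
position: [0.4611, 0.1317, 0.2055]
orientation: [[-0.076, 0.997, 0.007], [0.997, 0.076, 0.001], [0.001, 0.007, -1.0]]
contact_force: [-0.3, -0.8, -0.6]
grip_width: 0.699
gripper_force: 0.0
```

```bash
python3 - <<'E'
from h import *
look("tray2",.012,0,(.455,.164))
look("dome_mid",.039,.021,(.457,.131))
plan(.64,.175,.2,62.3)
E
```

```text
0.69 [249. 368.] [ 0.4402 -0.1691]
0.57 [272. 156.] [0.4538 0.165 ]
0.8 [455.4 166.1 136.7  73.1] long axis dir deg 95.8
0.79 [279. 186.] [0.4597 0.1332]
0.7 [329. 320.] [ 0.5435 -0.0516]
0.24 [440. 153.] [0.6435 0.1861]
0.69 [460.  131.3  43.2  35.7] long axis dir deg 94.4
t 27.5 at [0.458 0.131 0.2  ] phi 4.3 turn -0.322 shift [-0.2819  0.2472 -0.0004]
```

Request:
arm_command(
  commands=[
    [-0.6,[0,0,0],[0,0,-0.0358]],
    [-0.6,[0,0,0],[0,0,-0.0358]],
    [-0.6,[0,0,0],[0,0,-0.0358]],
    [-0.6,[0,0,0],[0,0,-0.0358]],
    [-0.6,[0,0,0],[0,0,-0.0358]],
    [-0.6,[0,0,0],[0,0,-0.0358]],
    [-0.6,[0,0,0],[0,0,-0.0358]],
    [-0.6,[0,0,0],[0,0,-0.0358]],
    [-0.6,[0,0,0],[0,0,-0.0358]],
    [-0.6,[-0.0313,0.0275,0],[0,0,0]],
    [-0.6,[-0.0313,0.0275,0],[0,0,0]],
    [-0.6,[-0.0313,0.0275,0],[0,0,0]],
    [-0.6,[-0.0313,0.0275,0],[0,0,0]],
    [-0.6,[-0.0313,0.0275,0],[0,0,0]],
    [-0.6,[-0.0313,0.0275,0],[0,0,0]],
    [-0.6,[-0.0313,0.0275,0],[0,0,0]],
    [-0.6,[-0.0313,0.0275,0],[0,0,0]],
    [-0.6,[-0.0313,0.0275,0],[0,0,0]],
    [-0.6,[0,0,0],[0,0,0]],
    [-0.6,[0,0,0],[0,0,0]],
  ],
)

```text
clock: 29.2
position: [0.6406, 0.1753, 0.1993]
orientation: [[-0.886, 0.464, -0.003], [0.464, 0.886, -0.001], [0.003, -0.002, -1.0]]
contact_force: [-0.9, -0.1, 0.3]
grip_width: 0.8
gripper_force: 0.0
```

```bash
python3 - <<'E'
from h import *
look("slab_mid",.028,.014,(.64,.175),"w7")
plan(.64,.175,.014,62.3)
E
```

```text
0.94 [284. 187.] [0.6448 0.182 ]
0.95 [645.  182.1  52.7  33.2] long axis dir deg 152.4
t 29.4 at [0.64  0.175 0.201] phi 62.3 turn 0.0002 shift [-1.000e-04 -7.000e-04  3.741e-01]
```

View pics/w7.png

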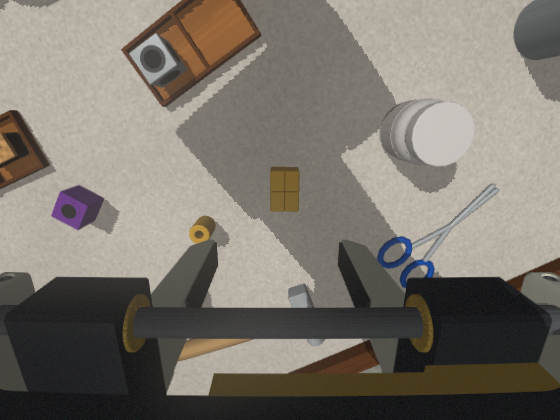

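The slab is at (284,190), aligned with the fingers but about 8 mm towards the right one, so I'll correct by that. The slim tube (201,232) is clear.

Request:
arm_command(
  commands=[
    [-0.6,[-0.004,0.0165,0.06],[0,0,0]],
    [-0.6,[0,0,0.06],[0,0,0]],
    [-0.6,[0,0,0.06],[0,0,0]],
    [-0.6,[0,0,0.06],[0,0,0]],
    [-0.6,[0,0,0.06],[0,0,0]],
    [-0.6,[0,0,0.04],[0,0,0]],
    [-0.6,[0,0,0.032],[0,0,0]],
    [-0.6,[0,0,0],[0,0,0]],
    [1,[0,0,0],[0,0,0]],
    [1,[0,0,0],[0,0,0]],
    [1,[0,0,0],[0,0,0]],
    [1,[0,0,0],[0,0,0]],
    [1,[0,0,0],[0,0,0]],
    [1,[0,0,0],[0,0,0]],
    [1,[0,0,0],[0,0,0]],
    [1,[0,0,0],[0,0,0]],
    [1,[0,0,0],[0,0,0]],
    [1,[0,0,0],[0,0,0]],
    [1,[0,0,0],[0,0,0]],
    [1,[0,0,0],[0,0,0]],
  ],
)

```text
clock: 31.02
position: [0.6469, 0.1819, 0.0162]
orientation: [[-0.886, 0.464, 0.001], [0.464, 0.886, 0.0], [-0.0, 0.0, -1.0]]
contact_force: [-1.9, 0.4, 5.9]
grip_width: 0.36
gripper_force: 20.0
```

Request:
arm_command(
  commands=[
    [1,[0,0,0],[0,0,0]],
    [1,[0,0,-0.03],[0,0,0]],
    [1,[0,0,-0.06],[0,0,0]],
    [1,[0,0,-0.06],[0,0,0]],
    [1,[0,0,0],[0,0,0]],
    [1,[0,0,0],[0,0,0]],
  ],
)

```text
clock: 31.52
position: [0.6488, 0.1823, 0.0945]
orientation: [[-0.886, 0.464, 0.006], [0.464, 0.886, 0.001], [-0.004, 0.004, -1.0]]
contact_force: [0.0, 0.0, 0.3]
grip_width: 0.363
gripper_force: 20.0
```

```bash
python3 - <<'E'
from h import *
ctrl.snapshot("top")
plan(.452,.198,.09,4.7)
E
```

```text
t 31.6 at [0.647 0.182 0.092] phi 62.3 turn 0.3202 shift [ 0.0639 -0.3866  0.0042]
```

Request:
arm_command(
  commands=[
    [1,[0,0,0],[0,0,0.0356]],
    [1,[0,0,0],[0,0,0.0356]],
    [1,[0,0,0],[0,0,0.0356]],
    [1,[0,0,0],[0,0,0.0356]],
    [1,[0,0,0],[0,0,0.0356]],
    [1,[0,0,0],[0,0,0.0356]],
    [1,[0,0,0],[0,0,0.0356]],
    [1,[0,0,0],[0,0,0.0356]],
    [1,[0,0,0],[0,0,0.0356]],
    [1,[0.008,-0.0483,0],[0,0,0]],
    [1,[0.008,-0.0483,0],[0,0,0]],
    [1,[0.008,-0.0483,0],[0,0,0]],
    [1,[0.008,-0.0483,0],[0,0,0]],
    [1,[0.008,-0.0483,0],[0,0,0]],
    [1,[0.008,-0.0483,0],[0,0,0]],
    [1,[0.008,-0.0483,0],[0,0,0]],
    [1,[0.008,-0.0483,0],[0,0,0]],
    [1,[0,0,0],[0,0,0]],
    [1,[0,0,0],[0,0,0]],
  ],
)

```text
clock: 33.15
position: [0.4496, 0.1978, 0.0892]
orientation: [[-0.082, 0.997, -0.002], [0.997, 0.082, -0.001], [-0.001, -0.002, -1.0]]
contact_force: [1.2, 0.4, 0.3]
grip_width: 0.365
gripper_force: 20.0
```

```bash
python3 - <<'E'
from h import *
c=calib("wrist"); ctrl.snapshot("wrist")
try: print(*rect("wrist","slab_mid",.09+.014,(.452,.198),c))
except Exception as e: print(e)
plan(.452,.198,.018,4.7)
E
```

```text
0.87 [449.6 204.   57.1  33.7] long axis dir deg 94.1
t 33.2 at [0.452 0.198 0.09 ] phi 4.7 turn -0.0002 shift [0.0002 0.0006 0.1445]
```

Request:
arm_command(
  commands=[
    [1,[-0.003,0,0.04],[0,0,0]],
    [1,[0,0,0.04],[0,0,0]],
    [1,[0,0,0.03],[0,0,0]],
    [1,[0,0,0.018],[0,0,0]],
    [1,[0,0,0.014],[0,0,0]],
    [1,[0,0,0],[0,0,0]],
    [1,[0,0,0],[0,0,0]],
  ],
)

```text
clock: 33.83
position: [0.4522, 0.1965, 0.0197]
orientation: [[-0.081, 0.997, 0.0], [0.997, 0.081, -0.0], [-0.0, 0.0, -1.0]]
contact_force: [0.3, -0.2, -1.0]
grip_width: 0.361
gripper_force: 20.0
```

Request:
arm_command(
  commands=[
    [-0.4,[0,0,0],[0,0,0]],
    [-0.4,[0,0,0],[0,0,0]],
    [-0.4,[0,0,0],[0,0,0]],
    [-0.4,[0,0,0],[0,0,0]],
    [-0.4,[0,0,-0.04],[0,0,0]],
    [-0.4,[0,0,-0.08],[0,0,0]],
    [-0.4,[0,0,-0.08],[0,0,0]],
    [-0.4,[0,0,-0.08],[0,0,0]],
    [-0.4,[0,0,-0.08],[0,0,0]],
    [-0.4,[0,0,0],[0,0,0]],
    [-0.4,[0,0,0],[0,0,0]],
  ],
)

```text
clock: 34.75
position: [0.4537, 0.1972, 0.2034]
orientation: [[-0.082, 0.997, 0.007], [0.997, 0.081, 0.002], [0.002, 0.007, -1.0]]
contact_force: [0.4, -0.3, -0.5]
grip_width: 0.702
gripper_force: 0.0
```

```bash
python3 - <<'E'
from h import *
look("slab_mid",.031,.017,(.452,.198),"w8")
c=calib("top"); cv2.imwrite("pics/top9.png",ctrl.snapshot("top"))
for t,z in H.items():
    for r in ctrl.spot_point("top",t)[:1]: print(t,round(r["score"],2),w(r["point"],z,c)[:2].round(3))
E
```

```text
0.86 [274. 183.] [0.4507 0.2011]
0.59 [452.  198.7  52.7  33.2] long axis dir deg 94.6
tube_thick_mid 0.53 [ 0.433 -0.166]
tube_slim_mid 0.45 [0.647 0.066]
slab_mid 0.78 [0.452 0.206]
dome_mid 0.71 [0.45  0.126]
sander_mid 0.72 [ 0.446 -0.098]
spool_mid 0.69 [ 0.439 -0.233]
tray3 0.69 [ 0.439 -0.159]
tray2 0.69 [ 0.439 -0.159]
jar_mid 0.74 [0.651 0.339]
hammer 0.57 [0.801 0.034]
```

View pics/w8.png

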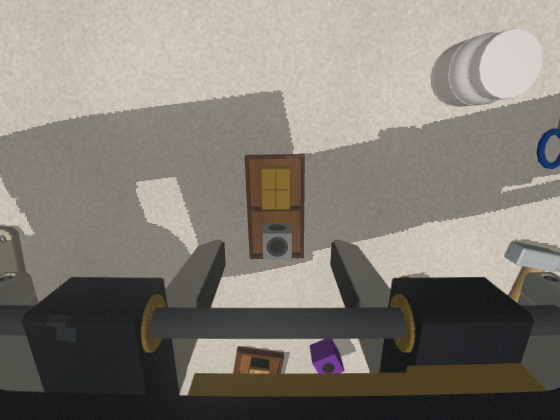

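Both parts are in tray2: slab at (276,189), block at (277,243). The slab's near edge looks close to the divider, so I'll check it in a crop against projected corners of a flat slab.

```bash
python3 - <<'E'
from h import *
c=calib("wrist"); im=ctrl.snapshot("wrist")
x0,y0,s=220,130,4
big=cv2.resize(im[y0:y0+145,x0:x0+120],None,fx=s,fy=s,interpolation=cv2.INTER_CUBIC)
a=np.radians(94.7);u=np.array([np.cos(a),np.sin(a)]);v=np.array([u[1],-u[0]])
def box(C,l,wd,z,col):
    q=[((proj(np.array([*(np.array(C)+i*l/2*u+j*wd/2*v),z]),c)-[x0,y0]+.5)*s).astype(int) for i,j in((1,1),(1,-1),(-1,-1),(-1,1))]
    cv2.polylines(big,[np.array(q)],True,col,1)
box((.452,.1975),.05,.034,.031,(0,255,0)); box((.4523,.198),.062,.064,.012,(255,255,0)); box((.452,.1975),.05,.034,.003,(0,0,255))
cv2.imwrite("pics/w9.png",big)
E
```

```text
(no output)
```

View pics/w9.png

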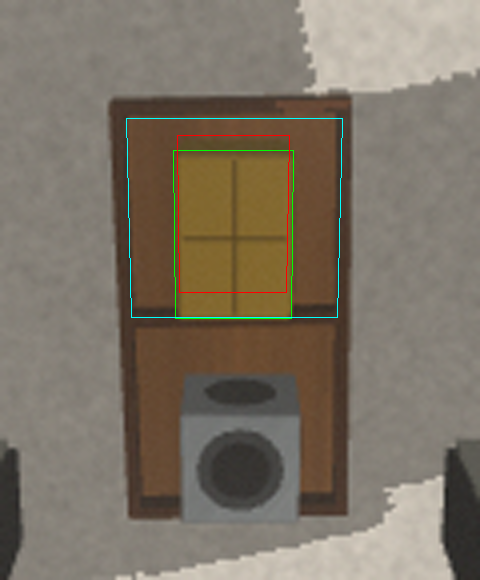

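The green outline (flat slab top, 31 mm) fits the picture, and the red footprint lies well inside the pocket. Handing in.

```bash
python3 -c "
from h import *
print(ctrl.close_job())"
```

```text
the job is handed in; nothing more can be done
None
```

Both kits are made up and the job is handed in at about 35 s of the 128 s allowed; the last pictures show all five parts flat in their pockets, and I saw no sign that the slim tube, jar or hammer moved, though the hand-in call returned no verdict.

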